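Space a plinth tile off the rail and hold it flush

TASK

Take the orange spacer out of its wooden stand and slide it, blade down, into the gap between the aluminium rail and a stone tile - at the one tile where the gap is wide enough - until it stands on the board behind the middle of that tile, and let go of it. Then push that tile firmly towards the rail with the fingers so that rail, spacer and tile are flush together, and finish while still holding it pressed, with the tile flat on the board. Leave the two other tiles and everything else on the bench where they are.

Things in the scene. Friction and masses are not known exactly. Their poses are not given: they have to be found in the camera images.
- board: fixed dark wooden board on the bench, 146 x 300 x 12 mm (x, y, z); top 12 mm above the bench. Origin at bench height; the board reaches from x = -80 mm (open side, nearer the robot) to +66 mm, y +-150 mm. Three like tiles lie on it in a row along y, about 100 mm apart, at its far side an aluminium stop rail: see rail
- rail (a point): aluminium stop rail on the board's far edge, along the board's y: this point is the middle of the top edge of its inner face, which looks to the board's -x and lies at board x = +50 mm, 30 mm above the bench. The rail is 16 mm wide, 300 mm long, and stands 18 mm above the board's top
- tile_a_center (a point): centre of tile A, a loose pale stone tile, 80 x 80 x 16 mm, 0.2 to 0.35 kg, brass dot on top, lying on the board (centre 8 mm above the board's top). Its +x side faces the rail within a few degrees; its gap is from its +x face (40 mm from the centre) to the rail's inner face. The order of tiles A, B, C along the row varies; two gaps are about 5 mm, one about 17 mm
- tile_b_center (a point): centre of tile B, of the same look, size and lie as tile A
- tile_c_center (a point): centre of tile C, of the same look, size and lie as tile A
- spacer_center (a point): centre, half-way up, of the loose orange spacer, 64 mm high, 40 to 70 g. Below, a blade 10 mm thick (x), 60 mm long (y), 28 mm high, to stand in the gap with its length along the rail; above it a grip block 14 mm thick (x), 32 mm long (y), from 28 to 64 mm above the foot. Starts upright in its stand, foot 6 mm above the bench; lifts straight out
- stand: fixed wooden stand of the spacer, 50 x 90 x 24 mm (x, y, z), origin at the middle of its underside; its slot, 13 x 64 mm and 18 mm deep, takes the spacer's blade
- mug: blue mug, 76 mm across, 85 mm high, handle to its +y, origin under its middle; to be left alone
- coil: coil of copper wire lying flat, 110 mm across, 22 mm high, origin under its middle; to be left alone
- jar: amber jar with a steel cap, 64 mm across, 85 mm high, origin under its middle; to be left alone
- spool: wooden spool standing on end, 72 mm across, 40 mm high, origin under its middle; to be left alone
- pliers: red-handled pliers lying flat, 160 mm long along their x, 75 mm wide, 16 mm high, origin under the pivot; to be left alone
Not all that is in view belongs to the job. What is meant by the part that bears spacer_center is not green, and is the smaller of those in its own colour. What is shaped like the part that bears tile_a_center but blue or purple is not meant.

How it is judged:
On the way:
1. the spacer stands upright on the board in the wide gap, behind the middle of tile A, let go of, before the tile is pressed home (x of spacer_center in the frame of board between 0.025 and 0.05 m and y of spacer_center in the frame of tile_a_center between -0.02 and 0.02 m and z of spacer_center in the frame of board between 0.041 and 0.0465 m and angle between spacer_center's own z axis and vertical below 0.08 rad and x of spacer_center in the frame of tile_a_center above 0.042 m and contact force between the fingers and spacer below 0.2 N and angle between the x axis of spacer_center and the x axis of board, either way round below 0.25 rad), for 0.2 s.
At the end, for the whole second after the job is handed in: For the last second the fingers press tile A (over 3 N), the push going through tile, spacer and rail (over 2 N each); tile A flat, square within 0.03 rad, 10 mm (-1.5/+2.5) off the rail; the spacer upright on the board within 20 mm of the middle of the tile, not touched by the fingers (x of spacer_center in the frame of board between 0.04 and 0.05 m and y of spacer_center in the frame of tile_a_center between -0.02 and 0.02 m and z of spacer_center in the frame of board between 0.041 and 0.0465 m and angle between spacer_center's own z axis and vertical below 0.08 rad and x of tile_a_center in the frame of board between -0.0025 and 0.0015 m and z of tile_a_center in the frame of board between 0.018 and 0.0215 m and angle between the x axis of tile_a_center and the x axis of board, either way round below 0.03 rad and angle between the x axis of spacer_center and the x axis of board, either way round below 0.04 rad and angle between tile_a_center's own z axis and vertical below 0.03 rad and contact force between the fingers and tile_a above 3 N and contact force between tile_a and spacer above 2 N and contact force between spacer and board above 2 N and contact force between the fingers and spacer below 0.2 N and linear speed of tile_a below 0.01 m/s); the arm keeps its last pose, push and grip.
It fails at once if tile B, whose gap is too narrow, is shifted by more than 5 mm (distance of tile_b_center from where it was at the start of the episode above 0.005 m).
It fails at once if tile C, whose gap is too narrow, is shifted by more than 5 mm (distance of tile_c_center from where it was at the start of the episode above 0.005 m).
It fails at once if a bystander (mug, coil, jar, spool or pliers) is moved by more than 20 mm (distance of any of mug, coil, jar, spool, pliers from where it was at the start of the episode above 0.02 m).
It also fails if it takes over 48 s, if anything falls off the work surface, if the arm or the gripper's body presses on something with over 40 N, if the wrist force passes 120 N, or if a joint passes its speed limit or range.

ROBOT

A 7-joint arm with a two-finger parallel gripper is mounted at the origin on the work surface. World frame = base frame: x ahead of the robot, y to its left, z up, the work surface at z = 0. Lengths are in m, angles in rad, forces in N, time in s.
With the tool pointing down it reaches from about 0.375 to 0.925 m from the base axis. Payload 3.1 kg.
Tool frame: the origin (TCP) lies midway between the tips of the shut fingers; the grasp point (between the pads) lies 19 mm behind it; z points along the fingers, y is the line along which they close (so a half turn about z gives the same grasp; the last joint's range is limited). The gripper opens to 85 mm and grips with 20 to 120 N. Pads are 22 mm wide; open, the fingers measure 114 mm over their backs; the gripper's body (76 mm by 85 mm) begins 54 mm behind the grasp point. The pads swing forward as they close: fully open they stand 13 mm farther back than shut.
Start: joints at [1.192, 0.383, 0.044, 1.598, -0.018, 1.161, -0.05], TCP at [0.18, -0.625, 0.231] pointing down, gripper open.
Joint ranges: [-2.61, 2.61], [-0.41, 2.15], [-1.48, 1.57], [0, 2.5], [-1.57, 4.71], [0.05, 1.97], [-2.85, 2.85]. Speed limits (rad/s): [2.79, 2.79, 3.14, 3.14, 3.14, 3.14, 3.14].

INTERFACE

Orientations are given as a unit quaternion [x, y, z, w].
In Python, from bench import read_state, read_camera, camera_info, arm, find_in, silhouettes, landmark_of gives the robot as it stands. The module is installed in compiled form; this text tells all that it offers.
- The arm moves only by the tool servo_tool, never from a script. Its arguments are lists of equal length, an entry for each row: "dp": the shift along the tool's x, y, z in mm, a list of three; "angular": the turn, a rotation vector about the tool's x, y, z in degrees, a list of three; "grip": the finger opening in mm, from 0 to 85.4. A call has 1 to 10 rows; each row shifts and turns the commanded pose from where the row before left it, along the tool's axes as they then stand; what a row does not reach is not made up. A row lasts 1/8 s, in which the tool goes at most 62.5 mm and 10.7 degrees, less where a joint would pass 70% of its speed; a pose out of reach is approached as far as the arm can. A call with a gripper value outside its range is refused whole. The fingers move at their own pace and stop on an object; "newtons" is the grip in N (left out, the last holds). Time passes only in rows, so rows that do not move let the fingers close. It gives the time, the measured TCP pose, the force, the opening and the grip force at its end, in the units of the state.
- read_state(): the state, without advancing time (a new reading comes with each control period).
- read_camera(name): name is "side" or "top" or "wrist"; returns the picture (480x640x3 uint8, blue, green, red); there is no depth.
- camera_info(name): a dict with "fx", "fy", "cx", "cy" (pixels), "rvec" (rotation vector, rad) and "tvec" (3), from world to camera coordinates, as OpenCV has them. Camera axes: x right, y down, z forward; pixel columns grow to the right and rows downward; lengths in m; the calibration is good to about 2 mm. A picture is of the moment at which its call begins: read the wrist's pose just before it. camera_info takes no time and is no camera call; for the wrist camera it gives the pose at the moment of the call.
- arm.finish_job(): hands the job in; it is judged then, once.
Trained networks look in the newest picture that a camera, given by its name, has taken for a name from the list of things; names that differ only in an ending like _2 or _b are one class to them, and where a whole thing is asked for, a point or a joint stands for the part that bears it (a point fixed in the world has none). Each returns a list of dicts, best first, with "p" (0 to 1); they miss things now and then, are a little off and sometimes report something else, mostly with a low value. They report only what shows in the picture. A call takes as long as a camera call. They do not tell look-alikes from the thing itself.
- find_in(target, camera): "rect" ([centre column, centre row, width, height] in pixels, round what is visible of it).
- silhouettes(target, camera): "region" (480x640 bool, what is visible of it) and "rect" ([centre column, centre row, width, height] in pixels, round what is visible of it).
- landmark_of(target, camera): "location" ([column, row] in pixels: a listed point, or the origin of a listed thing).
The state is a dict: "t": time; "q": joint angles; "joint_vel": joint speeds; "joint_efforts": joint torques, N m; "eef_pos": TCP position; "ee_rot": TCP orientation; "wrist_force": force on the tool from outside, world axes, zero at the start; "ft_torque": the same for the moment, N m; "width": finger opening in m; "gripper_force": force on a finger pad.
Only numpy, scipy, OpenCV 4.12 (cv2) and the standard library are available. Lean on these libraries where they do the work, as an engineer would, in place of code of your own. Each camera call takes 0.05 s, during which the arm holds its last target. There are 200 camera calls.

## Working session

There is one attempt and no reset: what is moved stays moved. The work goes in short steps, Python scripts to look and compute and a tool call to move; the robot and the scene stay as the last step left them, time stands still between calls to the robot, and variables do not carry over. Pictures are saved under pics/ and viewed, at most 10 in all, crops included, and the job is handed in when it is done.

Besides the shell and the picture viewer there is one more tool, called after ">>>" by a JSON object that holds its "name" and its "arguments". servo_tool: Moves the arm, as the interface text tells. Its arguments: {"type":"object","properties":{"dp":{"type":"array","items":{"type":"array","items":{"type":"number"}}},"angular":{"type":"array","items":{"type":"array","items":{"type":"number"}}},"grip":{"type":"array","items":{"type":"number"}},"newtons":{"type":"number"}},"required":["dp","angular","grip"]}

```bash
mkdir -p pics; cat > h.py <<'E'
import numpy as np,cv2
from bench import *
from scipy.spatial.transform import Rotation as R
def cam(n):
    c=camera_info(n);K=np.array([[c['fx'],0,c['cx']],[0,c['fy'],c['cy']],[0,0,1]])
    return K,np.array(c['rvec'],float),np.array(c['tvec'],float)
def at_z(n,uv,z,C=None):
    K,r,t=C or cam(n);M=cv2.Rodrigues(r)[0];o=-M.T@t.ravel()
    uv=np.atleast_2d(np.array(uv,float));d=(M.T@np.linalg.inv(K)@np.c_[uv,np.ones(len(uv))].T).T
    return o+d*((z-o[2])/d[:,2])[:,None]
def proj(n,P,C=None):
    K,r,t=C or cam(n);return cv2.projectPoints(np.atleast_2d(np.array(P,float)),r,t,K,None)[0][:,0]
E
python3 - <<'E'
from h import *
for n in('top','side'):
    cv2.imwrite(f'pics/{n}0.png',read_camera(n))
    for t,z in(('rail',.03),('tile_a_center',.02),('spacer_center',.038),('board',0),('stand',0)):
        for d in landmark_of(t,n)[:6]: print(n,t,round(d['p'],2),np.round(d['location'],1),at_z(n,d['location'],z)[0].round(4))
print(read_state())
E
```

```text
top rail 0.56 [371.  225.9] [ 0.605  -0.1218  0.03  ]
top tile_a_center 0.86 [369.4 246.7] [ 0.5554 -0.1178  0.02  ]
top tile_a_center 0.85 [271.1 281.4] [0.4747 0.1209 0.02  ]
top tile_a_center 0.83 [325.6 174.4] [ 0.7324 -0.0144  0.02  ]
top spacer_center 0.75 [185.  316.4] [0.3946 0.3256 0.038 ]
top spacer_center 0.63 [211.1 221. ] [0.622  0.2615 0.038 ]
top spacer_center 0.44 [197.5 270.7] [0.5033 0.295  0.038 ]
top stand 0.59 [200.7 270. ] [0.5038 0.2977 0.    ]
side rail 0.92 [323.1 224.7] [ 0.6144 -0.1355  0.03  ]
side tile_a_center 0.9 [253.3 248.3] [ 0.7443 -0.0034  0.02  ]
side tile_a_center 0.78 [336.7 315.5] [0.485  0.1331 0.02  ]
side tile_a_center 0.58 [343.  235.3] [ 0.5581 -0.1247  0.02  ]
side tile_a_center 0.37 [322.6 229. ] [ 0.614  -0.1307  0.02  ]
side spacer_center 0.7 [293.1 366. ] [0.5147 0.2991 0.038 ]
side spacer_center 0.61 [348.9 395. ] [0.3959 0.3238 0.038 ]
side spacer_center 0.55 [247.  333.5] [0.6318 0.257  0.038 ]
side spacer_center 0.42 [205.  295.7] [0.763  0.1927 0.038 ]
side board 0.6 [344.6 244.9] [ 0.5499 -0.1139  0.    ]
side stand 0.7 [346.6 173.4] [ 0.6471 -0.4221  0.    ]
side stand 0.64 [301.7 378.4] [0.5004 0.2937 0.    ]
{'t': 0.6, 'q': array([ 1.19218461,  0.38286062,  0.0438953 ,  1.59789296, -0.01790946,
        1.16121483, -0.04992734]), 'joint_vel': array([ 5.40877003e-04, -1.59808743e-03, -2.82321353e-06, -4.68211337e-04,
        4.65868642e-04,  7.22088080e-04,  2.74695107e-04]), 'joint_efforts': array([-1.12688904e-03, -4.33127367e+01,  1.02147985e+00, -2.49737459e+01,
        1.03578068e-02,  2.23305578e-03, -2.73250640e-05]), 'eef_pos': array([ 0.18016626, -0.62453569,  0.23129786]), 'ee_rot': array([9.90157924e-01, 1.39954582e-01, 1.84557702e-05, 4.80575572e-06]), 'wrist_force': array([ 0.05578697, -0.04422809, -0.10751569]), 'ft_torque': array([ 0.00978174,  0.0178813 , -0.0378005 ]), 'gripper_force': 0.0, 'width': 0.08535683675283479}
```

View pics/top0.png

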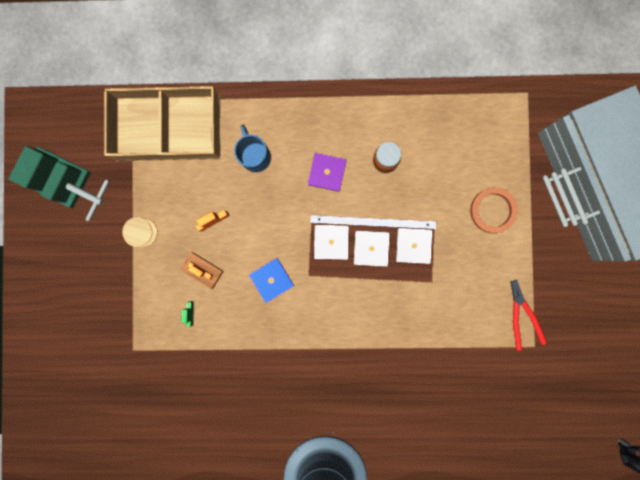

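View pics/side0.png

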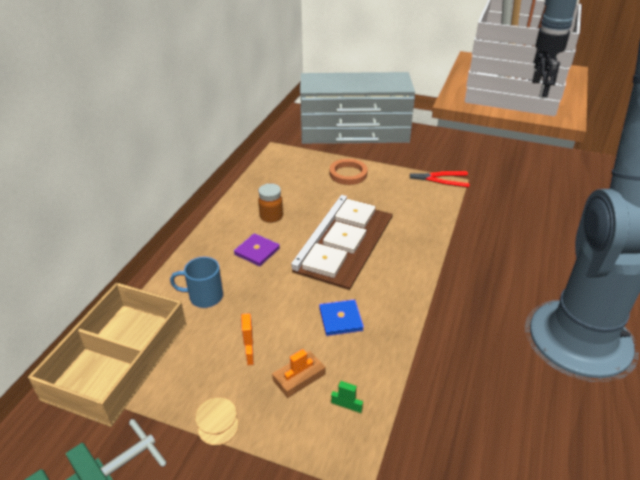

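The top view shows three white tiles on the board. The middle one (372,248) stands off the rail, so it is tile A. The orange spacer sits in the stand at (203,270). The longer orange part (212,220), the green part and the blue and purple tiles are decoys.

>>> {"name": "servo_tool", "arguments": {"dp": [[46,-37,-7],[46,-37,-7],[46,-37,-7],[46,-37,-7],[46,-37,-7],[46,-37,-7],[46,-37,-7],[46,-37,-7],[46,-37,-7],[20,-20,0]], "angular": [[0,0,0],[0,0,0],[0,0,0],[0,0,0],[0,0,0],[0,0,0],[0,0,0],[0,0,0],[0,0,0],[0,0,0]], "grip": [60,60,60,60,60,60,60,60,60,60]}}

```text
t: 1.85
eef_pos: [0.5019, -0.1608, 0.2956]
ee_rot: [0.99, 0.143, 0.002, -0.0]
wrist_force: [0.6, -0.1, 0.1]
width: 0.0601
gripper_force: 0.0
```

```bash
python3 - <<'E'
from h import *
C=cam('wrist');im=read_camera('wrist');cv2.imwrite('pics/w1.png',im);np.save('w1.npy',np.array([*C[1].ravel(),*C[2].ravel()]))
print(C)
for t,z in(('rail',.03),('tile_a_center',.028),('board',0)):
    for d in landmark_of(t,'wrist')[:6]: print(t,round(d['p'],2),np.round(d['location'],1),at_z('wrist',d['location'],z,C)[0].round(4))
for d in silhouettes('tile_a_center','wrist'):
    m=d['region'].astype('uint8');c=max(cv2.findContours(m,0,2)[0],key=cv2.contourArea)
    r=cv2.minAreaRect(at_z('wrist',c[:,0],.028,C)[:,:2].astype('float32'));print(d['p'],r)
E
```

```text
(array([[399.62413355,   0.        , 308.78695092],
       [  0.        , 399.62413355, 240.80630716],
       [  0.        ,   0.        ,   1.        ]]), array([-2.32295136,  1.73592496,  0.25063709]), array([-0.29713762,  0.36260103,  0.56529715]))
rail 0.93 [299.6  76.9] [ 0.609  -0.1207  0.03  ]
tile_a_center 0.97 [282.2 137.2] [ 0.5505 -0.1195  0.028 ]
tile_a_center 0.94 [ 41.6 136.7] [0.4831 0.1105 0.028 ]
0.98 ((0.48250293731689453, 0.11331937462091446), (0.07888329774141312, 0.08574866503477097), 30.891237258911133)
0.89 ((0.5523331761360168, -0.11968373507261276), (0.08043596893548965, 0.08110722154378891), 85.82691955566406)
```

View pics/w1.png

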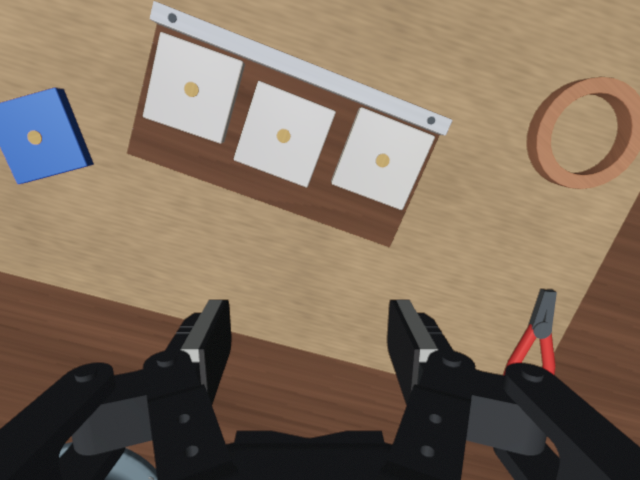

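The wrist view shows the whole board. The rail runs from (155,10) to (450,127), the tiles' brass dots are at (192,89), (284,136) and (382,160), and the middle tile has the wide gap. Next I fit the edges.

```bash
cat > fit.py <<'E'
from h import *
def tilefit(im,C,name='wrist'):
    hsv=cv2.cvtColor(im,cv2.COLOR_BGR2HSV)
    m=((hsv[...,1]<55)&(hsv[...,2]>165)).astype('uint8')
    out=[]
    for c in cv2.findContours(m,0,1)[0]:
        if cv2.contourArea(c)<800: continue
        w=at_z(name,c[:,0],.028,C)[:,:2]
        (x,y),(a,b),th=cv2.minAreaRect(w.astype('float32'));out.append((round(x,4),round(y,4),round(a,4),round(b,4),round(th,2),len(c)))
    return out
E
python3 - <<'E'
from fit import *
v=np.load('w1.npy');K=cam('wrist')[0];C=(K,v[:3],v[3:]);im=cv2.imread('pics/w1.png')
for o in tilefit(im,C):print(o)
g=cv2.cvtColor(im,cv2.COLOR_BGR2GRAY).astype(float)
# rail inner top edge: gradient search along normal from far edge
p0,p1=np.array([152,18.]),np.array([447,134.]);d=(p1-p0)/np.linalg.norm(p1-p0);n=np.array([-d[1],d[0]])
pts=[]
for s in np.linspace(.05,.95,60):
    b=p0+s*(p1-p0);k=np.arange(-9,9.1,.5);q=(b+k[:,None]*n).astype('float32')
    pr=cv2.remap(im[...,:].astype('float32').mean(2),q[:,0].reshape(1,-1),q[:,1].reshape(1,-1),1)[0]
    i=np.argmin(np.diff(pr));pts.append(b+(k[i]+.25)*n)
pts=np.array(pts,'float32');W=at_z('wrist',pts,.03,C)[:,:2].astype('float32')
l=cv2.fitLine(W,cv2.DIST_HUBER,0,.01,.01).ravel();print('rail line',l,np.degrees(np.arctan2(l[1],l[0])))
e=at_z('wrist',[[152,14],[450,128],[172,18],[431,120]],.03,C);print(e)
r=(W-l[2:])@np.array([-l[1],l[0]]);print(r.std())
E
```

```text
(0.5576, -0.2221, 0.0799, 0.0796, 86.17, 290)
(0.5524, -0.1199, 0.0796, 0.0796, 85.84, 301)
(0.5689, -0.0234, 0.0795, 0.0796, 87.87, 322)
(0.6162, -0.1247, 0.3023, 0.0169, 86.2, 628)
rail line [ 0.06565609  0.9978423   0.6089137  -0.10439997] 86.23547
[[ 0.62211596  0.02353152  0.03      ]
 [ 0.60601432 -0.27590517  0.03      ]
 [ 0.6240713   0.00537919  0.03      ]
 [ 0.60775809 -0.25516377  0.03      ]]
0.00025895235
```

>>> {"name": "servo_tool", "arguments": {"dp": [[8,-56,5],[8,-56,5],[8,-56,5],[8,-56,5],[8,-56,5],[8,-56,5],[8,-56,5],[8,-56,5],[8,-56,5]], "angular": [[0,0,0],[0,0,0],[0,0,0],[0,0,0],[0,0,0],[0,0,0],[0,0,0],[0,0,0],[0,0,0]], "grip": [60,60,60,60,60,60,60,60,60]}}

```text
t: 3.22
eef_pos: [0.4305, 0.3379, 0.249]
ee_rot: [0.991, 0.137, 0.0, 0.001]
wrist_force: [0.4, -0.6, -0.2]
width: 0.0603
gripper_force: 0.0
```

>>> {"name": "servo_tool", "arguments": {"dp": [[0,0,0],[0,0,0],[0,0,0],[0,0,0],[0,0,0],[0,0,0],[0,0,0]], "angular": [[0,0,9],[0,0,9],[0,0,9],[0,0,9],[0,0,9],[0,0,0],[0,0,0]], "grip": [60,60,60,60,60,60,60]}}

```text
t: 4.1
eef_pos: [0.4281, 0.3381, 0.2452]
ee_rot: [0.977, -0.213, -0.001, 0.005]
wrist_force: [-0.3, 0.1, 0.7]
width: 0.0603
gripper_force: 0.0
```

```bash
python3 - <<'E'
from h import *
s=read_state();C=cam('wrist');im=read_camera('wrist');cv2.imwrite('pics/w2.png',im);np.save('w2.npy',np.array([*C[1].ravel(),*C[2].ravel()]))
print(s['t'],s['eef_pos'],R.from_quat(s['ee_rot']).as_matrix().round(3))
for t,z in(('spacer_center',.038),('stand',0)):
    for d in landmark_of(t,'wrist')[:6]: print(t,round(d['p'],2),np.round(d['location'],1),at_z('wrist',d['location'],z,C)[0].round(4))
hsv=cv2.cvtColor(im,cv2.COLOR_BGR2HSV);m=((hsv[...,0]>8)&(hsv[...,0]<22)&(hsv[...,1]>225)&(hsv[...,2]>200)).astype('uint8')
for c in cv2.findContours(m,0,1)[0]:
    if cv2.contourArea(c)>300: print(cv2.minAreaRect(c),cv2.minAreaRect(at_z('wrist',c[:,0],.07,C)[:,:2].astype('float32')))
E
```

```text
4.1 [0.42809062 0.33809355 0.24518931] [[ 0.909 -0.417 -0.004]
 [-0.417 -0.909 -0.009]
 [ 0.     0.01  -1.   ]]
spacer_center 0.96 [312.8 104.5] [0.5043 0.2966 0.038 ]
spacer_center 0.61 [330.9 227. ] [0.4016 0.3252 0.038 ]
stand 0.74 [312.9 102.6] [0.5067 0.2946 0.    ]
```

View pics/w2.png

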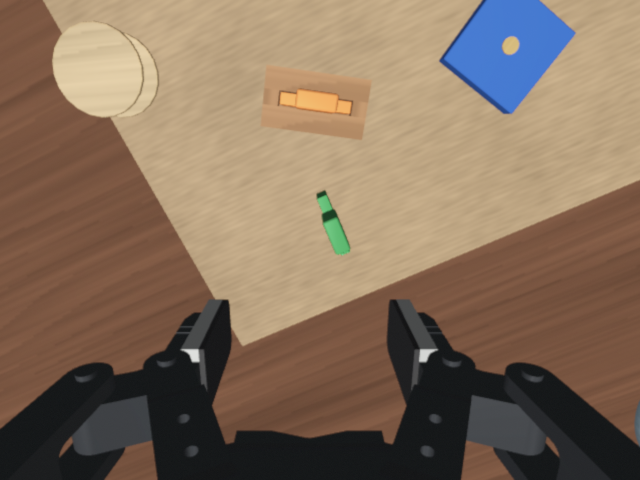

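The spacer is upright in the stand, with its block at about (317,101) and the stand's corners at (267,65), (371,82), (363,139) and (262,124). The green decoy at (333,225) is clear of the approach.

```bash
python3 - <<'E'
from h import *
v=np.load('w2.npy');K=cam('wrist')[0];C=(K,v[:3],v[3:]);im=cv2.imread('pics/w2.png')
hsv=cv2.cvtColor(im,cv2.COLOR_BGR2HSV);print(hsv[101,317],hsv[100,288],hsv[106,344],hsv[75,300],hsv[92,317],hsv[111,317])
roi=np.zeros((480,640),bool);roi[80:125,270:360]=1
m=(roi&(hsv[...,1]>150)&(hsv[...,2]>215)).astype('uint8')
c=max(cv2.findContours(m,0,1)[0],key=cv2.contourArea)
k=c[:,0];b=k[(k[:,0]>300)&(k[:,0]<334)]
print('px',cv2.minAreaRect(c),len(b))
for z,P in((.024,[[267,65],[371,82],[363,139],[262,124]]),):
    w=at_z('wrist',P,z,C)[:,:2];r=cv2.minAreaRect(w.astype('float32'));print(r)
cv2.imwrite('pics/c2.png',cv2.resize(im[55:150,250:385],None,fx=5.5,fy=5.5,interpolation=2))
E
```

```text
[ 17 143 243] [ 17 139 243] [ 16 146 243] [ 15 106 194] [ 14 158 214] [ 13 154 179]
px ((332.0, 103.0), (16.0, 10.0), 90.0) 16
((0.5045388340950012, 0.2929064631462097), (0.09092831611633301, 0.04796341806650162), 57.24042892456055)
```

View pics/c2.png

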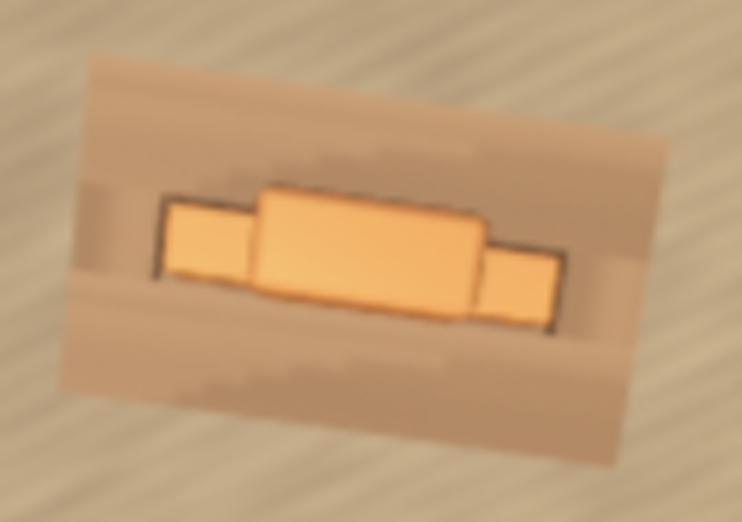

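The crop shows the block top's corners at about (262,187), (488,217), (478,320) and (255,292). The blade ends are at (165,202) and (555,325).

```bash
python3 - <<'E'
from h import *
v=np.load('w2.npy');K=cam('wrist')[0];C=(K,v[:3],v[3:])
f=lambda P:np.array(P,float)/5.5+[249.6,54.6]
for z,P in((.07,[[262,187],[488,217],[475,320],[254,292]]),(.034,[[165,202],[560,253],[552,325],[162,275]])):
    w=at_z('wrist',f(P),z,C)[:,:2];print(w.mean(0).round(4),cv2.minAreaRect(w.astype('float32')))
s=read_state();M=R.from_quat(s['ee_rot']).as_matrix()
print(M.T@(np.array([.5045,.2945,.18])-s['eef_pos'])*1000, np.degrees(np.arctan2(M[1,0],M[0,0])))
E
```

```text
[0.5045 0.2938] ((0.5045965909957886, 0.29389771819114685), (0.031130515038967133, 0.013585888780653477), 58.556068420410156)
[0.5049 0.2941] ((0.5049583315849304, 0.29411861300468445), (0.06087476760149002, 0.01050630398094654), 58.51192092895508)
[87.70455782  7.21081333 65.25473107] -24.660442677993704
```

>>> {"name": "servo_tool", "arguments": {"dp": [[44,4,30],[44,4,30],[0,0,40],[0,0,0],[0,0,0],[0,0,0]], "angular": [[0.5,0,0],[0,0,0],[0,0,6.8],[0,0,0],[0,0,0],[0,0,0]], "grip": [60,60,60,60,60,60]}}

```text
t: 5.0
eef_pos: [0.5053, 0.2956, 0.1475]
ee_rot: [0.963, -0.27, 0.001, -0.001]
wrist_force: [0.5, 0.8, -0.3]
width: 0.0598
gripper_force: 0.0
```

```bash
cat > to.py <<'E'
import sys
from h import *
x,y,z,yaw=map(float,sys.argv[1:5]);s=read_state();Rc=R.from_quat(s['ee_rot']);M=Rc.as_matrix()
c,n=np.cos(np.radians(yaw)),np.sin(np.radians(yaw))
G=np.array([[c,n,0],[n,-c,0],[0,0,-1]])
print('t',s['t'],'pos',s['eef_pos'].round(4),'F',s['wrist_force'].round(1),'dp',(M.T@(np.array([x,y,z])-s['eef_pos'])*1000).round(1),'rot',np.degrees(R.from_matrix(M.T@G).as_rotvec()).round(2),'w',s['width'])
E
python3 to.py .5046 .2940 .04 -31.5
```

```text
t 5.0 pos [0.5053 0.2956 0.1475] F [ 0.5  0.8 -0.3] dp [  0.    2.  107.5] rot [-0.15 -0.09  0.14] w 0.05983870528118337
```

>>> {"name": "servo_tool", "arguments": {"dp": [[0,2,40],[0,0,40],[0,0,20],[0,0,8],[0,0,0],[0,0,0],[0,0,0],[0,0,0],[0,0,0]], "angular": [[0,0,0],[0,0,0],[0,0,0],[0,0,0],[0,0,0],[0,0,0],[0,0,0],[0,0,0],[0,0,0]], "grip": [60,60,60,60,60,60,28,28,28], "newtons": 30}}

```text
t: 6.12
eef_pos: [0.5044, 0.2927, 0.0382]
ee_rot: [0.962, -0.271, 0.001, -0.0]
wrist_force: [-0.1, 0.3, 4.5]
width: 0.0317
gripper_force: 33.7
```

>>> {"name": "servo_tool", "arguments": {"dp": [[0,0,0],[0,0,0]], "angular": [[0,0,0],[0,0,0]], "grip": [28,28]}}

```text
t: 6.38
eef_pos: [0.5044, 0.2927, 0.0381]
ee_rot: [0.962, -0.271, 0.001, -0.0]
wrist_force: [-0.0, 0.0, 5.4]
width: 0.0311
gripper_force: 34.0
```

```bash
python3 to.py .5046 .2940 .04 -31.5
```

```text
t 6.375 pos [0.5044 0.2927 0.0381] F [-0.   0.   5.4] dp [-0.5 -1.2 -1.9] rot [-0.04 -0.07  0.01] w 0.031118537107799254
```

>>> {"name": "servo_tool", "arguments": {"dp": [[0,0,-15],[0,0,-30],[0,0,-50],[0,0,-50],[0,0,0],[0,0,0]], "angular": [[0,0,0],[0,0,0],[0,0,0],[0,0,0],[0,0,0],[0,0,0]], "grip": [28,28,28,28,28,28]}}

```text
t: 7.12
eef_pos: [0.5024, 0.2909, 0.1815]
ee_rot: [0.962, -0.272, -0.001, 0.002]
wrist_force: [-0.8, -0.2, -0.3]
width: 0.0317
gripper_force: 33.4
```

```bash
python3 to.py .59 -.1223 .19 -31.5
```

```text
t 7.125 pos [0.5024 0.2909 0.1815] F [-0.8 -0.2 -0.3] dp [290.7 306.5  -7.3] rot [ 0.26  0.03 -0.01] w 0.03173396598727539
```

Lifted with the grip width at 31.7 mm. Now I move over the gap.

>>> {"name": "servo_tool", "arguments": {"dp": [[29,31,-1],[36,38,-1],[36,38,-1],[36,38,-1],[36,38,-1],[36,38,-1],[36,38,-1],[29,31,-1],[16,16,0]], "angular": [[0,0,0],[0,0,0],[0,0,0],[0,0,0],[0,0,0],[0,0,0],[0,0,0],[0,0,0],[0,0,0]], "grip": [28,28,28,28,28,28,28,28,28]}}

```text
t: 8.25
eef_pos: [0.5883, -0.1243, 0.1878]
ee_rot: [0.962, -0.274, -0.003, 0.002]
wrist_force: [-0.3, -0.0, -0.8]
width: 0.0312
gripper_force: 33.4
```

>>> {"name": "servo_tool", "arguments": {"dp": [[0,0,0],[0,0,0],[0,0,0],[0,0,0],[0,0,0],[0,0,0]], "angular": [[0,0,-9],[0,0,-9],[0,0,-9],[0,0,-0.7],[0,0,0],[0,0,0]], "grip": [28,28,28,28,28,28]}}

```text
t: 9.0
eef_pos: [0.5904, -0.1202, 0.19]
ee_rot: [0.999, -0.034, -0.001, 0.001]
wrist_force: [-0.1, -0.5, 0.1]
width: 0.0315
gripper_force: 33.3
```

```bash
python3 to.py .6003 -.123 .19 -3.8; python3 - <<'E'
from fit import *
C=cam('wrist');im=read_camera('wrist');cv2.imwrite('pics/w3.png',im);np.save('w3.npy',np.array([*C[1].ravel(),*C[2].ravel()]))
for o in tilefit(im,C):print(o)
E
```

```text
t 9.0 pos [ 0.5904 -0.1202  0.19  ] F [-0.1 -0.5  0.1] dp [10.   2.1  0. ] rot [ 0.08  0.11 -0.06] w 0.031498171419912284
(0.5676, -0.121, 0.0796, 0.0487, 86.13, 310)
(0.5689, -0.0235, 0.0793, 0.0794, 87.78, 371)
(0.5578, -0.2221, 0.0797, 0.0785, 86.12, 379)
(0.6153, -0.1247, 0.3027, 0.0162, 86.3, 826)
```

View pics/w3.png

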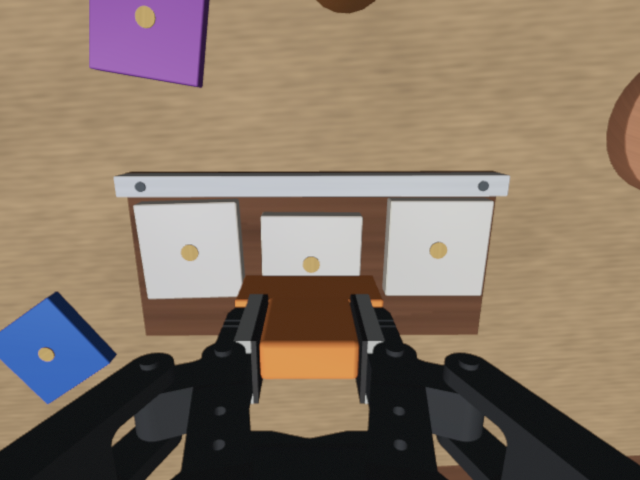

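The spacer hangs square in the fingers. Its foot edge is at row 276, columns 244 to 378. Tile A's far edge is at row 215 and the rail's inner top edge at row 196.

```bash
python3 - <<'E'
from h import *
v=np.load('w3.npy');K=cam('wrist')[0];C=(K,v[:3],v[3:]);im=cv2.imread('pics/w3.png').astype('float32').mean(2)
def edge(c0,c1,r0,r1,z,sgn):
    cs=np.arange(c0,c1,2);d=np.diff(im[r0:r1],axis=0)*sgn
    rr=[]
    for c in cs:
        x=d[:,c];i=int(np.argmax(x));a,b,e=x[max(i-1,0)],x[i],x[min(i+1,len(x)-1)];rr.append(r0+i+.5+.5*(a-e)/(a-2*b+e-1e-6))
    W=at_z('wrist',np.c_[cs,rr],z,C)[:,:2];l=cv2.fitLine(W.astype('float32'),cv2.DIST_HUBER,0,.01,.01).ravel();return np.median(rr),W.mean(0).round(4),np.degrees(np.arctan2(l[1],l[0])).round(2)
print('rail',edge(262,365,186,206,.03,-1));print('tile far top',edge(268,358,207,222,.028,1))
print('rail L',edge(140,250,186,203,.03,-1),'R',edge(390,490,186,203,.03,-1))
print('foot',edge(255,370,268,284,.190-.0321,-1))
print(at_z('wrist',[[243.5,277],[379,277]],.158,C), at_z('wrist',[[311,264]],.028,C))
E
```

```text
rail (np.float32(196.16437), array([ 0.6077, -0.1254]), np.float32(86.26))
tile far top (np.float32(215.61089), array([ 0.5921, -0.1236]), np.float32(86.08))
rail L (np.float32(196.5145), array([ 0.6136, -0.0343]), np.float32(86.47)) R (np.float32(196.23367), array([ 0.6012, -0.2219]), np.float32(86.16))
foot (np.float32(275.30853), array([ 0.5938, -0.1225]), np.float32(86.11))
[[ 0.5951204  -0.09023013  0.158     ]
 [ 0.59080434 -0.15394574  0.158     ]] [[ 0.55193655 -0.12021583  0.028     ]]
```

>>> {"name": "servo_tool", "arguments": {"dp": [[10.6,2,40],[0,0,40],[0,0,30],[0,0,0],[0,0,0],[0,0,0]], "angular": [[0,0,0],[0,0,0],[0,0,0],[0,0,0],[0,0,0],[0,0,0]], "grip": [28,28,28,28,28,28]}}

```text
t: 9.8
eef_pos: [0.6031, -0.1234, 0.0829]
ee_rot: [0.999, -0.033, 0.002, 0.001]
wrist_force: [0.3, -0.3, -0.3]
width: 0.0319
gripper_force: 33.3
```

```bash
python3 to.py .6009 -.1228 .08 -3.8; python3 - <<'E'
from h import *
C=cam('wrist');im=read_camera('wrist');cv2.imwrite('pics/w4.png',im);np.save('w4.npy',np.array([*C[1].ravel(),*C[2].ravel()]))
cv2.imwrite('pics/s4.png',cv2.resize(read_camera('side')[190:290,270:400],None,fx=6,fy=6,interpolation=2))
E
```

```text
t 9.8 pos [ 0.6031 -0.1234  0.0829] F [ 0.3 -0.3 -0.3] dp [-2.3 -0.4  2.8] rot [ 0.11 -0.2  -0.  ] w 0.031902123873790926
```

View pics/w4.png

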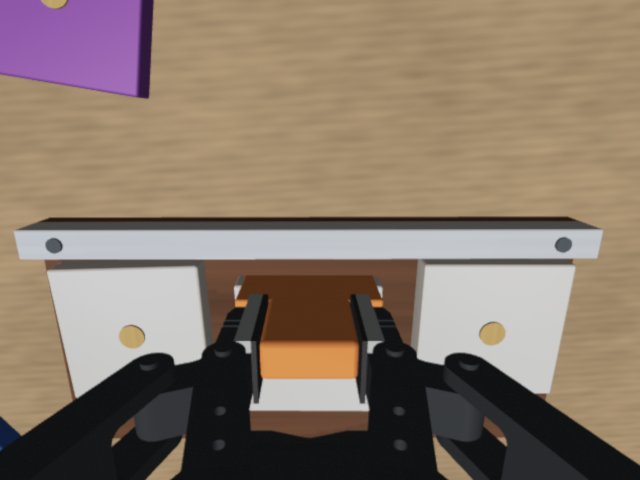

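The foot's far edge is at row 275, close to the rail's inner edge at row 259. Tile A's far corners show at (237,277) and (381,277).

```bash
python3 - <<'E'
from h import *
v=np.load('w4.npy');K=cam('wrist')[0];C=(K,v[:3],v[3:]);im=cv2.imread('pics/w4.png')
g=im.astype('float32').mean(2)
for c in (236,238,240,241,379,380,381):print(c,g[270:292,c].astype(int))
d=np.diff(g[250:266],axis=0);print('rail row',np.median(250.5+np.argmin(d[:,220:405],0)))
for c in(280,310,340):print(c,g[270:282,c].astype(int))
print('rail',at_z('wrist',[[310,259]],.03,C),'foot',at_z('wrist',[[310,275.3]],.0508,C),'tile',at_z('wrist',[[237,277],[381,277]],.028,C))
E
```

```text
236 [ 81  82  81  80  80  79  79  79  79  79  83  89  91  90  93 132 168 191
 202 205 204 204]
238 [ 81  82  81  81  80  81  87  89  88  86  83  79  77  76  86 130 167 189
 201 201 192 177]
240 [ 81  82  82  81  79  78  78  76  74  74  74  75  75  75  84 126 150 151
 137 108  79  63]
241 [ 81  81  81  80  80  78  75  74  73  74  74  75  75  75  78  96 105  93
  76  61  52  50]
379 [ 78  79  79  79  79  79  77  76  75  76  75  74  75  75  77  97 145 174
 193 196 191 183]
380 [ 78  78  79  79  79  78  77  76  76  76  75  75  74  75  75  90 139 171
 192 200 201 198]
381 [ 78  79  79  79  79  79  77  77  77  75  75  75  74  74  74  81 118 151
 177 187 187 185]
rail row 258.5
280 [81 81 81 80 78 63 51 51 51 51 50 51]
310 [80 80 80 79 78 62 51 51 51 50 50 51]
340 [80 79 79 79 77 63 52 50 50 50 50 50]
rail [[ 0.60759095 -0.12491012  0.03      ]] foot [[ 0.60668265 -0.12474227  0.0508    ]] tile [[ 0.5993832  -0.08544882  0.028     ]
 [ 0.59426556 -0.16195731  0.028     ]]
```

>>> {"name": "servo_tool", "arguments": {"dp": [[-1.8,0,10],[0,0,6],[0,0,0],[0,0,0],[0,0,0],[0,0,0]], "angular": [[0,0,0],[0,0,0],[0,0,0],[0,0,0],[0,0,0],[0,0,0]], "grip": [28,28,28,28,28,28]}}

```text
t: 10.65
eef_pos: [0.5997, -0.123, 0.0648]
ee_rot: [0.999, -0.033, -0.0, 0.001]
wrist_force: [-0.8, -0.2, -0.6]
width: 0.0311
gripper_force: 33.3
```

```bash
python3 to.py .6013 -.1228 .0451 -3.8; python3 - <<'E'
from h import *
C=cam('wrist');g=read_camera('wrist').astype('float32').mean(2);s=read_state();z=s['eef_pos'][2]
d=np.diff(g[255:275],axis=0);r=np.median(255.5+np.argmin(d[:,215:405],0))
f=[270.5+np.argmin(np.diff(g[270:282,c])) for c in range(260,365,5)]
t=[282.5+np.argmax(np.diff(g[282:302,c])) for c in (230,232,234,386,388,390)]
print(r,np.median(f),t,'rail',at_z('wrist',[[310,r]],.03,C)[0],'foot',at_z('wrist',[[310,np.median(f)]],z-.0321,C)[0],'tile',at_z('wrist',[[232,t[1]],[388,t[4]]],.028,C))
E
```

```text
t 10.65 pos [ 0.5997 -0.123   0.0648] F [-0.8 -0.2 -0.6] dp [ 1.6 -0.4 19.7] rot [0.09 0.   0.  ] w 0.03109551038987976
264.5 274.5 [np.float64(292.5), np.float64(292.5), np.float64(292.5), np.float64(293.5), np.float64(293.5), np.float64(295.5)] rail [ 0.6075611  -0.12469183  0.03      ] foot [ 0.60357645 -0.12441973  0.03275698] tile [[ 0.59481958 -0.08558134  0.028     ]
 [ 0.58919982 -0.16186408  0.028     ]]
```

>>> {"name": "servo_tool", "arguments": {"dp": [[1.2,0,3],[0,0,5],[0,0,5],[0,0,4],[0,0,1.5],[0,0,0],[0,0,0]], "angular": [[0,0,0],[0,0,0],[0,0,0],[0,0,0],[0,0,0],[0,0,0],[0,0,0]], "grip": [28,28,28,28,28,28,28]}}

```text
t: 11.58
eef_pos: [0.6009, -0.1231, 0.0463]
ee_rot: [0.999, -0.033, -0.0, 0.001]
wrist_force: [0.1, -0.3, -0.1]
width: 0.0314
gripper_force: 33.3
```

```bash
python3 to.py .6013 -.1228 .0441 -3.8
```

```text
t 11.575 pos [ 0.6009 -0.1231  0.0463] F [ 0.1 -0.3 -0.1] dp [ 0.4 -0.4  2.2] rot [0.08 0.01 0.  ] w 0.03141962413912971
```

No contact force, so it is inside the gap and about 1 mm above the board. I'll lower it to contact.

>>> {"name": "servo_tool", "arguments": {"dp": [[0,0,1],[0,0,0.7],[0,0,0],[0,0,0]], "angular": [[0,0,0],[0,0,0],[0,0,0],[0,0,0]], "grip": [28,28,28,28]}}

```text
t: 12.08
eef_pos: [0.6007, -0.1231, 0.0444]
ee_rot: [0.999, -0.033, -0.0, 0.001]
wrist_force: [1.0, -0.2, -1.0]
width: 0.0313
gripper_force: 33.3
```

```bash
python3 to.py .6013 -.1228 .0441 -3.8
```

```text
t 12.075 pos [ 0.6007 -0.1231  0.0444] F [ 1.  -0.2 -1. ] dp [ 0.6 -0.4  0.3] rot [0.08 0.03 0.  ] w 0.03132932707603737
```

>>> {"name": "servo_tool", "arguments": {"dp": [[0,0,0.7],[0,0,0],[0,0,0]], "angular": [[0,0,0],[0,0,0],[0,0,0]], "grip": [28,28,28]}}

```text
t: 12.45
eef_pos: [0.6009, -0.1231, 0.0441]
ee_rot: [0.999, -0.033, -0.0, 0.001]
wrist_force: [-1.0, 0.5, 3.3]
width: 0.0315
gripper_force: 33.6
```

```bash
python3 to.py .6013 -.1228 .0441 -3.8
```

```text
t 12.45 pos [ 0.6009 -0.1231  0.0441] F [-1.   0.5  3.3] dp [ 0.4 -0.3  0. ] rot [0.09 0.02 0.  ] w 0.03145983877693248
```

Contact at 3.3 N, so I let go and rise.

>>> {"name": "servo_tool", "arguments": {"dp": [[0,0,0],[0,0,0],[0,0,0],[0,0,0],[0,0,-5],[0,0,-15],[0,0,-40],[0,0,-40],[0,0,0],[0,0,0]], "angular": [[0,0,0],[0,0,0],[0,0,0],[0,0,0],[0,0,0],[0,0,0],[0,0,0],[0,0,0],[0,0,0],[0,0,0]], "grip": [56,56,56,56,56,56,56,56,56,56]}}

```text
t: 13.7
eef_pos: [0.6008, -0.123, 0.1445]
ee_rot: [0.999, -0.033, 0.0, 0.001]
wrist_force: [-0.9, 0.2, -1.1]
width: 0.0561
gripper_force: 0.0
```

```bash
python3 to.py .4867 -.1156 .145 -3.8
```

```text
t 13.7 pos [ 0.6008 -0.123   0.1445] F [-0.9  0.2 -1.1] dp [-114.3    0.2   -0.6] rot [ 0.09 -0.01  0.  ] w 0.056120705617657994
```

>>> {"name": "servo_tool", "arguments": {"dp": [[-40,0,0],[-40,0,0],[-32,0,0],[0,0,0],[0,0,0]], "angular": [[0,0,0],[0,0,0],[0,0,0],[0,0,0],[0,0,0]], "grip": [40,40,40,40,40]}}

```text
t: 14.32
eef_pos: [0.4891, -0.1155, 0.1433]
ee_rot: [0.999, -0.033, -0.0, 0.001]
wrist_force: [0.5, -0.4, -0.2]
width: 0.0398
gripper_force: 0.0
```

```bash
python3 to.py .4893 -.1159 .015 -3.76; python3 - <<'E'
from fit import *
C=cam('wrist');im=read_camera('wrist');cv2.imwrite('pics/w5.png',im)
for o in tilefit(im,C):print(o)
for d in landmark_of('spacer_center','wrist'): print(d['p'],at_z('wrist',d['location'],.044,C))
E
```

```text
t 14.325 pos [ 0.4891 -0.1155  0.1433] F [ 0.5 -0.4 -0.2] dp [  0.3   0.2 128.3] rot [ 0.07  0.05 -0.03] w 0.039790434009415315
(0.5525, -0.1198, 0.0798, 0.0788, 86.22, 507)
(0.569, -0.0234, 0.0793, 0.0794, 87.79, 515)
(0.5577, -0.2223, 0.0802, 0.0791, 86.23, 518)
(0.6161, -0.1246, 0.303, 0.0162, 86.27, 1123)
0.67 [[ 0.5983688  -0.12487431  0.044     ]]
```

View pics/w5.png

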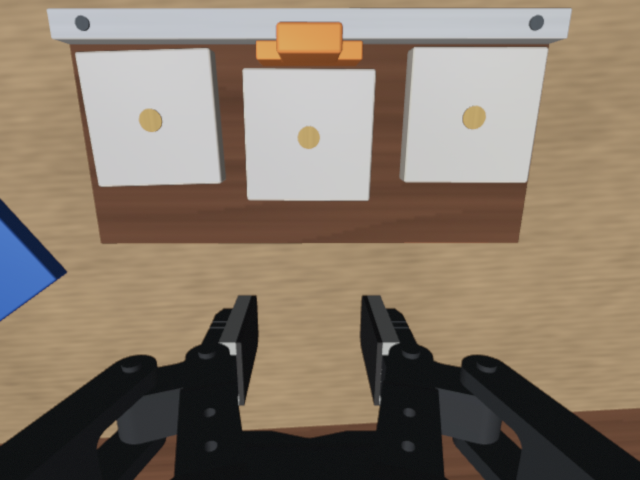

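The spacer stands upright and free in tile A's gap, with its block at (309,38) and tile A's dot at (308,137). The other tiles have not moved. Next the fingers go down in front of the tile.

>>> {"name": "servo_tool", "arguments": {"dp": [[0,0,40],[0,0,40],[0,0,30],[0,0,12],[0,0,4],[0,0,0],[0,0,0]], "angular": [[0,0,0],[0,0,0],[0,0,0],[0,0,0],[0,0,0],[0,0,0],[0,0,0]], "grip": [40,40,40,40,40,40,40]}}

```text
t: 15.3
eef_pos: [0.4902, -0.116, 0.019]
ee_rot: [0.999, -0.033, 0.001, 0.001]
wrist_force: [0.8, 0.4, 0.2]
width: 0.0398
gripper_force: 0.0
```

```bash
python3 to.py .4893 -.1159 .015 -3.76
```

```text
t 15.3 pos [ 0.4902 -0.116   0.019 ] F [0.8 0.4 0.2] dp [-0.9 -0.   4. ] rot [ 0.1  -0.12 -0.04] w 0.039841635273341086
```

>>> {"name": "servo_tool", "arguments": {"dp": [[0,0,3],[3,0,0],[3,0,0],[2,0,0],[2,0,0],[2,0,0],[1.5,0,0],[1.5,0,0],[0,0,0]], "angular": [[0,0,0],[0,0,0],[0,0,0],[0,0,0],[0,0,0],[0,0,0],[0,0,0],[0,0,0],[0,0,0]], "grip": [40,40,40,40,40,40,40,40,40]}}

```text
t: 16.42
eef_pos: [0.5036, -0.1168, 0.0145]
ee_rot: [0.999, -0.033, -0.001, 0.001]
wrist_force: [-1.3, -0.2, -1.2]
width: 0.0399
gripper_force: 0.5
```

```bash
python3 to.py .507 -.1171 .015 -3.76
```

```text
t 16.425 pos [ 0.5036 -0.1168  0.0145] F [-1.3 -0.2 -1.2] dp [ 3.5  0.1 -0.5] rot [ 0.08  0.06 -0.04] w 0.039875452740362596
```

>>> {"name": "servo_tool", "arguments": {"dp": [[1,0,0],[1,0,0],[1,0,0],[1,0,0],[0,0,0],[0,0,0]], "angular": [[0,0,0],[0,0,0],[0,0,0],[0,0,0],[0,0,0],[0,0,0]], "grip": [40,40,40,40,40,40]}}

```text
t: 17.18
eef_pos: [0.5072, -0.1169, 0.0147]
ee_rot: [0.999, -0.033, -0.001, 0.001]
wrist_force: [-3.3, 0.7, 1.1]
width: 0.0405
gripper_force: 1.6
```

```bash
python3 to.py .507 -.1171 .015 -3.76
```

```text
t 17.175 pos [ 0.5072 -0.1169  0.0147] F [-3.3  0.7  1.1] dp [-0.2  0.2 -0.3] rot [ 0.08  0.1  -0.03] w 0.04047199452000763
```

>>> {"name": "servo_tool", "arguments": {"dp": [[1,0,0],[1,0,0],[0,0,0],[0,0,0]], "angular": [[0,0,0],[0,0,0],[0,0,0],[0,0,0]], "grip": [40,40,40,40]}}

```text
t: 17.68
eef_pos: [0.5072, -0.1169, 0.0145]
ee_rot: [0.999, -0.033, -0.003, 0.001]
wrist_force: [-6.4, 1.0, 4.8]
width: 0.0401
gripper_force: 3.5
```

>>> {"name": "servo_tool", "arguments": {"dp": [[1,0,0],[0,0,0],[0,0,0]], "angular": [[0,0,0],[0,0,0],[0,0,0]], "grip": [40,40,40]}}

```text
t: 18.05
eef_pos: [0.5072, -0.1169, 0.0143]
ee_rot: [0.999, -0.033, -0.004, 0.0]
wrist_force: [-8.5, 0.7, 6.0]
width: 0.0401
gripper_force: 4.2
```

```bash
python3 to.py .507 -.1171 .015 -3.76; python3 - <<'E'
from fit import *
C=cam('wrist');im=read_camera('wrist');cv2.imwrite('pics/w6.png',im)
for o in tilefit(im,C):print(o)
E
```

```text
t 18.05 pos [ 0.5072 -0.1169  0.0143] F [-8.5  0.7  6. ] dp [-0.2  0.2 -0.7] rot [ 0.07  0.47 -0.05] w 0.04011970985746224
(0.5579, -0.1199, 0.0795, 0.0791, 86.18, 964)
(0.5683, -0.0373, 0.0509, 0.0796, 87.33, 769)
(0.5585, -0.2096, 0.0546, 0.079, 86.18, 818)
(0.607, -0.1843, 0.0704, 0.0046, 86.25, 518)
(0.6147, -0.0673, 0.0639, 0.0046, 86.25, 474)
```

View pics/w6.png

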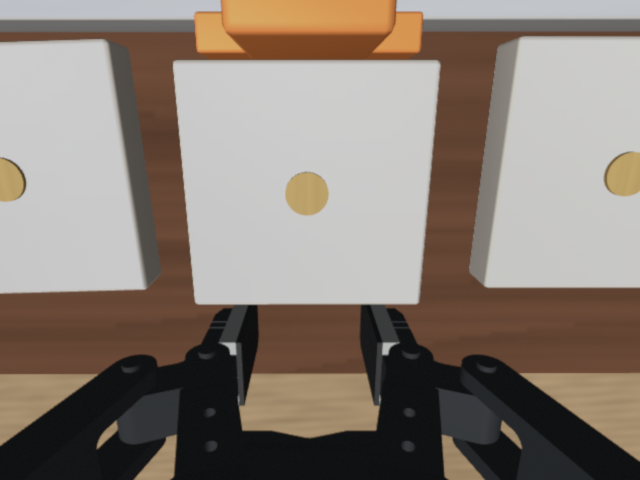

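The tile has stopped about 10 mm off the rail (centre 50.0 mm from the rail line) and is square within 0.1°. I press a bit firmer and check again.

>>> {"name": "servo_tool", "arguments": {"dp": [[1,0,-0.5],[1,0,0],[1,0,0],[0,0,0],[0,0,0],[0,0,0]], "angular": [[0,0,0],[0,0,0],[0,0,0],[0,0,0],[0,0,0],[0,0,0]], "grip": [40,40,40,40,40,40]}}

```text
t: 18.85
eef_pos: [0.5072, -0.1169, 0.0142]
ee_rot: [0.999, -0.033, -0.007, 0.0]
wrist_force: [-12.6, 1.1, 9.2]
width: 0.0401
gripper_force: 6.2
```

```bash
python3 to.py .507 -.1171 .015 -3.76; python3 - <<'E'
from fit import *
C=cam('wrist');im=read_camera('wrist');cv2.imwrite('pics/w7.png',im)
for o in tilefit(im,C):print(o)
# expected rows: rail at x(y)=.6077, bx
bx=np.array([.9978,-.0656,0]);rail=np.array([.6078,-.1233,0])
for nm,k,z in(('blade near top edge',-10,.040),('tile far top',-10,.028),('rail edge',0,.03)): print(nm,proj('wrist',rail+bx*k/1e3+[0,0,z],C)[0].round(1))
g=im.astype(int);print([tuple(g[r,300]) for r in range(28,66,2)])
E
```

```text
t 18.85 pos [ 0.5072 -0.1169  0.0142] F [-12.6   1.1   9.2] dp [-0.2  0.2 -0.8] rot [ 0.06  0.82 -0.06] w 0.040071996655562526
(0.558, -0.1199, 0.0795, 0.0789, 86.23, 967)
(0.5683, -0.0373, 0.0508, 0.0796, 87.4, 768)
(0.5583, -0.2095, 0.0545, 0.0792, 86.18, 818)
(0.6069, -0.184, 0.0698, 0.0046, 86.24, 515)
(0.6146, -0.0675, 0.0632, 0.0046, 86.24, 471)
blade near top edge [306.1  53.1]
tile far top [306.3  59.1]
rail edge [306.2  19.6]
[(np.int64(84), np.int64(149), np.int64(213)), (np.int64(78), np.int64(140), np.int64(212)), (np.int64(70), np.int64(129), np.int64(205)), (np.int64(58), np.int64(108), np.int64(180)), (np.int64(43), np.int64(83), np.int64(145)), (np.int64(36), np.int64(71), np.int64(125)), (np.int64(36), np.int64(70), np.int64(124)), (np.int64(35), np.int64(70), np.int64(123)), (np.int64(35), np.int64(70), np.int64(122)), (np.int64(34), np.int64(69), np.int64(122)), (np.int64(34), np.int64(68), np.int64(121)), (np.int64(35), np.int64(69), np.int64(121)), (np.int64(34), np.int64(68), np.int64(120)), (np.int64(35), np.int64(68), np.int64(120)), (np.int64(35), np.int64(68), np.int64(119)), (np.int64(35), np.int64(67), np.int64(118)), (np.int64(140), np.int64(148), np.int64(159)), (np.int64(181), np.int64(185), np.int64(188)), (np.int64(203), np.int64(203), np.int64(204))]
```

>>> {"name": "servo_tool", "arguments": {"dp": [[0,0,-1.5],[1,0,-1.5],[0,0,0],[0,0,0],[0,0,0]], "angular": [[0,0,0],[0,0,0],[0,0,0],[0,0,0],[0,0,0]], "grip": [40,40,40,40,40]}}

```text
t: 19.52
eef_pos: [0.5072, -0.1169, 0.0154]
ee_rot: [0.999, -0.033, -0.008, 0.0]
wrist_force: [-9.7, 0.5, -1.1]
width: 0.0401
gripper_force: 4.6
```

```bash
python3 to.py .507 -.1171 .015 -3.76; python3 - <<'E'
from fit import *
C=cam('wrist');im=read_camera('wrist')
for o in tilefit(im,C)[:1]:print(o)
E
```

```text
t 19.525 pos [ 0.5072 -0.1169  0.0154] F [-9.7  0.5 -1.1] dp [-0.2  0.2  0.4] rot [ 0.05  0.9  -0.05] w 0.04008588089285641
(0.5578, -0.1199, 0.0799, 0.0796, 86.18, 964)
```

>>> {"name": "servo_tool", "arguments": {"dp": [[1,0,0],[1,0,0],[0,0,0],[0,0,0],[0,0,0]], "angular": [[0,0,0],[0,0,0],[0,0,0],[0,0,0],[0,0,0]], "grip": [40,40,40,40,40]}}

```text
t: 20.2
eef_pos: [0.5072, -0.1169, 0.0147]
ee_rot: [0.999, -0.033, -0.01, 0.0]
wrist_force: [-12.1, 0.5, -1.1]
width: 0.0397
gripper_force: 5.6
```

```bash
python3 - <<'E'
from fit import *
C=cam('wrist');im=read_camera('wrist');s=read_state();print(s['eef_pos'],s['wrist_force'],s['t'])
for o in tilefit(im,C):print(o)
f=s['wrist_force']
if f[0]<-9 and abs(f[2])<8: print(arm.finish_job())
E
```

```text
[ 0.50721437 -0.116953    0.01470694] [-10.73241574  -0.1357767   -1.46168681] 20.25
(0.5579, -0.1199, 0.0795, 0.0791, 86.22, 967)
(0.5684, -0.0372, 0.051, 0.0796, 87.34, 766)
(0.5583, -0.2097, 0.0549, 0.0793, 86.2, 819)
(0.6069, -0.184, 0.0698, 0.0045, 86.23, 515)
(0.6146, -0.0674, 0.0631, 0.0048, 86.5, 471)
the job is handed in; nothing more can be done
None
```

The spacer stands upright in the gap behind tile A, let go of. The job was handed in at about 20 s with the fingers still pressing the tile at about 11 N, flush against spacer and rail; the camera shows the tile square to the rail and the other two tiles where they were, but no verdict came back.

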